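# Pack the long screwdriver in its fitted case and snap the cover shut

## Robot

A 6-joint arm with a two-finger parallel gripper is mounted at the origin on a cart in front of the work surface, level with it; the furniture and walls round the work are solid. World frame = base frame: x ahead of the robot, y to its left, z up, the work surface at z = 0. Lengths are in m, angles in rad, forces in N, time in s.
With the tool pointing down it reaches from about 0.275 to 0.725 m from the base axis. Payload 15.9 kg.
Tool frame: the origin (TCP) lies at the very end of the fingers, on their centre line; the grasp point (between the pads) lies 19 mm behind it; z points along the fingers, y is the line along which they close (so a half turn about z gives the same grasp; the last joint's range is limited). The gripper opens to 85 mm and grips with 20 to 120 N. Pads are 22 mm wide; open, the fingers measure 114 mm over their backs; the gripper's body (76 mm by 85 mm) begins 54 mm behind the grasp point. The pads swing forward as they close: fully open they stand 13 mm farther back than shut.
Start: joints at [1.296, 0.213, -0.034, 1.323, 0, 1.571], TCP at [0.136, 0.481, 0.231] pointing down, gripper open.
Joint ranges: [-2.98, 2.98], [-0.74, 1.72], [-1.14, 1.35], [-2.1, 2.04], [-1.57, 1.44], [-3.14, 3.14]. Speed limits (rad/s): [1.89, 1.89, 2.39, 2.57, 3.14, 3.14].

## Interface

Orientations are given as a 3x3 rotation matrix whose columns are the frame's x, y, z axes.
In Python, from bench import move_ptp, move_l, goto_joints, set_gripper, hold, solve_ik, get_obs, read_camera, camera_params, PlanningError, close_job, boxes_of, trace gives the robot as it stands. Calls block until the motion is done:
- move_ptp(position, orientation): joint-space move of the TCP to a pose.
- move_l(position, rotation=None, vel=0.15): straight line of the TCP; rotation=None keeps the orientation; vel is the mean speed in m/s.
- goto_joints(angles): joint-space move.
- set_gripper(opening): finger opening in m; the grip force is fixed at half the most; returns when the fingers have stopped.
- hold(seconds).
- solve_ik(position, orientation): joint angles nearest the present ones, or None.
- get_obs(): the state.
- read_camera(name): name is "scene" or "side" or "wrist"; returns (picture, depth): 420x560x3 uint8, red, green, blue; 420x560 float32, m along the optical axis (not along the pixel's ray), 0 where there is no reading.
- camera_params(name): a dict with "mtx" (3x3 intrinsics, pixels), "k1" (the pictures are not rectified: a ray, as slopes to the right and down, at radius r is drawn at 1 + k1 r^2 times it, then the intrinsics apply), "eye" and "attitude" of the camera in the world; the wrist camera has in their place "T_tool_cam" (4x4, takes a point from camera to tool coordinates, whose origin is the TCP and whose axes are the flange's). Camera axes: x right, y up, looking along -z (the intrinsics and any distortion apply to the point x, -y, -z); pixel columns grow to the right and rows downward; lengths in m; the calibration is good to about 2 mm. A picture is of the moment at which its call begins: read the wrist's pose just before it. camera_params takes no time and is no camera call.
A pose or a line that the arm cannot do raises PlanningError and nothing moves.
- close_job(): hands the job in; it is judged then, once.
Trained networks look in the newest picture that a camera, given by its name, has taken for a name from the list of things; names that differ only in an ending like _2 or _b are one class to them, and where a whole thing is asked for, a point or a joint stands for the part that bears it (a point fixed in the world has none). Each returns a list of dicts, best first, with "conf" (0 to 1); they miss things now and then, are a little off and sometimes report something else, mostly with a low value. They report only what shows in the picture. A call takes as long as a camera call.
- boxes_of(camera, query): "position" ([row, column] in pixels, amid what is visible of it).
- trace(camera, query): "mask" (420x560 bool, what is visible of it) and "position" ([row, column] in pixels, amid what is visible of it).
The state is a dict: "clock": time; "joint_pos": joint angles; "qd": joint speeds; "joint_torque": joint torques, N m; "ee_pos": TCP position; "ee_rot": TCP orientation; "contact_force": force on the tool from outside, world axes, zero at the start; "torque": the same for the moment, N m; "finger_gap": finger opening in m; "grasp_force": force on a finger pad.
Only numpy, scipy, OpenCV 4.12 (cv2) and the standard library are available. Lean on these libraries where they do the work, as an engineer would, in place of code of your own. Each camera call takes 0.05 s, during which the arm holds its last target. There are 200 camera calls.

## Task

Pack the longer of the two screwdrivers for a job on site: draw it up out of its sloping stand and lay it flat in the open grey case, shank in the narrow channel and handle in the wide end, and let go of it. Then fit the loose cover into the case's rim over it and press it down until the spring catch snaps over its edge and the cover sits level and flush. Set things down rather than dropping them, and leave the shorter screwdriver in its stand and the other things on the bench where they are.

Things in the scene. Friction and masses are not known exactly. Their poses are not given: they have to be found in the camera images.
- long_screwdriver: longer screwdriver, 222 mm, 60 to 125 g. Origin at mid length on the side that is underneath when it lies flat; own +y runs to the tip (+111 mm), handle butt at y = -105 mm, own z up when lying flat. The handle is held by its rear half, y -105 to -55 mm, across own x (22 mm wide, z 0 to 27 mm); its front half gives no hold. Shank y -9 to 101 mm: 6 mm in x, z 3 to 12 mm
- long_screwdriver_grip (a point): point on the longer screwdriver's handle axis to hold it by (own y -82 mm, z 13.5 mm), near its centre of mass. At the start it is about 155 mm above the bench, the handle leans to stand_1's +x, own z faces up and back to the robot, own x lies level
- long_screwdriver_tip (a point): the tip of the longer screwdriver (own y = +111 mm)
- stand_1: fixed grey steel stand that holds the longer screwdriver; left or right one of two like stands. Foot 135 x 72 x 10 mm, origin under it on the bench. Its dark box-section socket leans 35 degrees from vertical, upper end to the stand's +x (roughly away from the robot). Bore 9 mm wide (stand y), 13 mm high, 85 mm deep; the shank has a few degrees of play. Draw out along the bore
- stand_1_mouth (a point): centre of the mouth of stand_1's socket, 84 mm above the bench
- short_screwdriver: the shorter screwdriver, 187 mm long, standing in the other like stand, its butt about 165 mm above the bench; it must stay there, so pass over or round it. Same frame convention as the longer one (own y to the tip, origin at mid length)
- case: open grey case, fixed: tray 256 x 108 x 44 mm, origin under its centre on the bench, x along its length, wide handle end at +x (roughly away from the robot), spring catch at the -x end. Cavity 236 x 88 mm, floor at 6 mm. Black ribs, tops at 20 mm: channel 16 mm wide for the shank at x -80 to -30 mm, cradle 32 mm wide for the handle's front at x +54 to +66 mm; elsewhere free for fingers
- case_pocket (a point): middle of the case's inner floor, 6 mm above the bench: the packed screwdriver's origin belongs here, its own y along the case's -x (tip to the catch end, handle to the +x end), own z up
- case_rim (a point): middle of the rebate in the case's rim, at ledge height, 39 mm above the bench: the fitted cover's origin belongs here. Rebate 244 x 96 mm, 5 mm deep, its upper 3 mm bevelled outwards as a lead-in; the cover (1.5 mm play all round) ends flush with the rim's top at 44 mm
- cover: loose cover, flat on the bench: grey plate 241 x 93 x 5 mm, 90 to 150 g, alike both ways round, with a grip bar on its middle, 70 mm long (along x), 12 mm wide, its top 25 mm above the plate's underside. Origin at the centre of the underside, x along its length, z up
- case_catch (a point): middle of the lower edge of the catch's nose at rest, 45 mm above the bench at case x = -115.5 mm. The steel nose, 26 mm wide, overhangs the rebate by 6.5 mm; above this edge it slopes back and up to 60 mm. It stands in the way of the cover's -x edge until pushed back
- catch_spring (a joint): how far the catch is pushed outwards, to the case's -x (m), 0 at rest. The cover's -x edge first rests on the nose's slope, up to 15 mm proud; a push of about 8 to 14 N straight down on the plate between grip bar and catch drives the nose back some 4 mm; it springs back over the edge when the cover is down
- flux_bottle: bystander: small brown bottle, 39 mm across, 84 mm tall, origin under its centre; leave it alone
- breaker: bystander: loose circuit breaker, 92 x 18 x 78 mm; leave it alone
- tape_measure: bystander: tape measure, 38 x 74 x 65 mm, at the back of the bench, where a row of bins hangs from the wall (front at x = 0.71 m, underside 0.54 m above the bench): keep the wrist clear of it; leave the tape measure alone

How it is judged:
On the way, in this order (a step that is already met when the one before it is completed fails the run):
1. the longer screwdriver is drawn clear of its socket, in the fingers (z of long_screwdriver_tip in the frame of stand_1 above 0.092 m and contact force between the fingers and long_screwdriver above 0.5 N), for 0.1 s.
2. it lies flat in its pocket in the case, let go and at rest (x of long_screwdriver_grip in the frame of case between 0.07 and 0.095 m and y of long_screwdriver_grip in the frame of case between -0.01 and 0.01 m and z of long_screwdriver_grip in the frame of case between 0.012 and 0.027 m and y of long_screwdriver_tip in the frame of case between -0.013 and 0.013 m and z of long_screwdriver_tip in the frame of case below 0.028 m and contact force between the fingers and long_screwdriver below 0.1 N and linear speed of long_screwdriver below 0.02 m/s), for 0.2 s.
At the end, for the whole second after the job is handed in: The longer screwdriver lies in its pocket on the case's floor, handle at the wide end (handle and tip within about 10 mm of their places); the cover lies in the rim over it, down on the ledge to 2 mm and level to 0.7 degrees, with the catch sprung back over its edge; both are released and at rest (all of step 2 and x of cover in the frame of case between -0.004 and 0.004 m and y of cover in the frame of case between -0.004 and 0.004 m and z of cover in the frame of case between 0.0365 and 0.0408 m and angle between the z axis of cover and the z axis of case, either way round below 0.012 rad and angle between the x axis of cover and the x axis of case, either way round below 0.04 rad and value of joint catch_spring below 0.0012 m and contact force between the fingers and cover below 0.1 N and linear speed of cover below 0.02 m/s); the robot touches nothing.
It fails at once if the shorter screwdriver is moved by more than 25 mm (distance of short_screwdriver from where it was at the start of the episode above 0.025 m).
It fails at once if a bystander (bottle, breaker, tape measure) is moved by more than 30 mm (distance of any of flux_bottle, breaker, tape_measure from where it was at the start of the episode above 0.03 m).
It fails at once if the screwdriver or the cover is dropped: out of the fingers and faster than 0.8 m/s ((contact force between the fingers and long_screwdriver below 0.05 N and linear speed of long_screwdriver above 0.8 m/s) or (contact force between the fingers and cover below 0.05 N and linear speed of cover above 0.8 m/s)).
It also fails if it takes over 64 s, if anything falls off the work surface, if the arm or the gripper's body presses on something with over 40 N, if the wrist force passes 120 N, or if a joint passes its speed limit or range.

## Working session

There is one attempt and no reset: what is moved stays moved. The work goes in short steps, each a Python script; the robot and the scene stay as the last script left them, time stands still between calls to the robot, and variables do not carry over. Pictures are saved under pics/ and viewed, at most 10 in all, crops included, and the job is handed in when it is done.

```bash
ls; mkdir -p pics
cat > h.py <<'E'
import numpy as np, cv2
from bench import *
def ray(cam,pp=None):
    p=camera_params(cam) if pp is None else pp
    return p
def cloud(cam,depth,obs=None):
    p=camera_params(cam);K=np.array(p['mtx']);k1=p['k1']
    h,w=depth.shape
    v,u=np.mgrid[:h,:w].astype(float)
    xd=(u-K[0,2])/K[0,0];yd=(v-K[1,2])/K[1,1]
    rd=np.hypot(xd,yd);r=rd.copy()
    for _ in range(20): r=rd/(1+k1*r*r)
    s=np.where(rd>0,r/np.maximum(rd,1e-12),1)
    P=np.stack([xd*s*depth,-yd*s*depth,-depth],-1)
    if 'eye' in p: R=np.array(p['attitude']);t=np.array(p['eye'])
    else:
        T=np.array(p['T_tool_cam']);Rw=np.array(obs['ee_rot']);R=Rw@T[:3,:3];t=Rw@T[:3,3]+np.array(obs['ee_pos'])
    W=P@R.T+t
    W[depth<=0]=np.nan
    return W
E
cat > a.py <<'E'
from h import *
for c in ['scene','side']:
    p=camera_params(c);print(c,{k:np.round(np.array(v),3).tolist() for k,v in p.items()})
    im,d=read_camera(c);cv2.imwrite(f'pics/{c}0.png',im[:,:,::-1]);W=cloud(c,d);np.savez(f'{c}0.npz',im=im,d=d,W=W)
    for q in ['long_screwdriver','short_screwdriver','stand_1','case','cover','flux_bottle','breaker','tape_measure']:
        for r in trace(c,q)[:3]:
            m=r['mask'];P=W[m];P=P[~np.isnan(P[:,0])]
            np.save(f'm_{c}_{q}_{int(r["conf"]*1000)}.npy',m)
            print(q,round(r['conf'],2),np.round(r['position']),m.sum(),np.round(np.median(P,0),3),np.round(np.percentile(P,2,axis=0),3),np.round(np.percentile(P,98,axis=0),3))
print(get_obs()['clock'],camera_params('wrist'))
E
python3 a.py
```

```text
bench.py
pics
scene {'mtx': [[527.637, 0.0, 278.709], [0.0, 527.637, 200.563], [0.0, 0.0, 1.0]], 'k1': -0.027, 'eye': [-0.171, -0.944, 0.771], 'attitude': [[0.802, 0.277, -0.529], [-0.597, 0.4, -0.695], [0.019, 0.874, 0.486]]}
long_screwdriver 0.75 [223. 309.] 349 [ 0.523 -0.151  0.128] [ 0.493 -0.16   0.018] [ 0.611 -0.02   0.158]
long_screwdriver 0.7 [246. 368.] 522 [ 0.539 -0.325  0.154] [ 0.495 -0.333  0.091] [ 0.569 -0.313  0.187]
short_screwdriver 0.69 [223. 310.] 308 [ 0.521 -0.152  0.13 ] [ 0.493 -0.16   0.094] [ 0.547 -0.139  0.158]
short_screwdriver 0.32 [259. 375.] 329 [ 0.646 -0.251  0.03 ] [ 0.622 -0.262  0.001] [ 0.7   -0.231  0.064]
stand_1 0.59 [310. 340.] 1683 [ 0.471 -0.33   0.009] [ 0.42  -0.359 -0.002] [ 0.549 -0.282  0.079]
case 0.86 [232. 252.] 3562 [0.49  0.035 0.02 ] [ 0.368 -0.032 -0.001] [0.622 0.084 0.045]
cover 0.74 [193. 215.] 1216 [0.528 0.3   0.003] [ 0.424  0.255 -0.002] [0.655 0.359 0.023]
flux_bottle 0.8 [221. 338.] 370 [ 0.693 -0.082  0.044] [ 0.682 -0.093  0.003] [ 0.714 -0.062  0.084]
breaker 0.89 [258. 376.] 385 [ 0.645 -0.251  0.03 ] [ 0.543 -0.
[... 1191 characters left out ...]
4  0.04 ] [ 0.624 -0.259  0.003] [ 0.703 -0.225  0.069]
tape_measure 0.55 [200. 306.] 277 [0.705 0.154 0.041] [0.695 0.139 0.006] [0.726 0.198 0.065]
0.9 {'mtx': array([[348.19008327,   0.        , 281.72226955],
       [  0.        , 348.19008327, 210.28304823],
       [  0.        ,   0.        ,   1.        ]]), 'k1': 0.008035835768741752, 'T_tool_cam': array([[-5.15592210e-04,  9.55519108e-01,  2.94928750e-01,
         7.56289126e-02],
       [ 9.99999827e-01,  5.75936244e-04, -1.17743575e-04,
        -1.50846158e-03],
       [-2.82366393e-04,  2.94928639e-01, -9.55519240e-01,
        -1.42617954e-01],
       [ 0.00000000e+00,  0.00000000e+00,  0.00000000e+00,
         1.00000000e+00]])}
```

Run:
```python
import cv2,numpy as np
a=cv2.imread('pics/scene0.png')[150:400,120:480];b=cv2.imread('pics/side0.png')[160:400,160:460]
a=cv2.resize(a,None,fx=2,fy=2);cv2.imwrite('pics/v1.png',a)
```

```text
(no output)
```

View pics/v1.png

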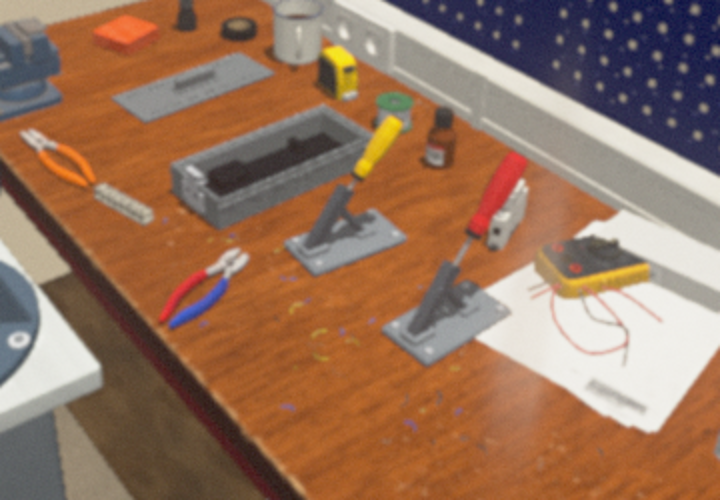

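```bash
cat >> h.py <<'E'
def Rt(yaw,tilt):
    "tool: tilt=0 points down; tilt a: tool z turned towards heading yaw; y=-lateral"
    c,s=np.cos(yaw),np.sin(yaw)
    f=np.array([c,s,0]);up=np.array([0,0,1.]);l=np.array([-s,c,0])
    z=np.sin(tilt)*f-np.cos(tilt)*up;y=-l
    return np.c_[np.cross(y,z),y,z]
def rect(P):
    (cx,cy),(w,h),a=cv2.minAreaRect((P[:,:2]*1000).astype(np.float32))
    if w<h: w,h,a=h,w,a+90
    a=(a+90)%180-90
    return np.round([cx,cy,w,h,a],2)
E
cat > b.py <<'E'
from h import *
import glob
o=get_obs();print(np.round(o['ee_rot'],2).tolist(),o['finger_gap'])
for c in ['scene','side']:
    z=np.load(f'{c}0.npz');W=z['W'];im=z['im'].astype(int)
    x,y,h=W[...,0],W[...,1],W[...,2]
    m=(x>.34)&(x<.65)&(y>-.06)&(y<.12)&(h>.036)&(h<.05)
    print(c,'case',rect(W[m]),m.sum())
    r,g,b=im[...,0],im[...,1],im[...,2]
    m=(x>.4)&(x<.68)&(y>.22)&(y<.4)&(abs(r-b)<25)&(h>-.01)&(h<.03)
    print('cover',rect(W[m]),m.sum())
    m=(r>120)&(g<70)&(b<80)&(h>.08)&(y<-.28)&(x>.45)
    P=W[m];cc=P.mean(0);print('red',m.sum(),cc,np.linalg.svd(P-cc)[2][0],P.min(0),P.max(0))
    m=(x>.38)&(x<.58)&(y<-.26)&(y>-.4)&(abs(r-b)<40)&(h>.005)&(h<.016); print('foot',rect(W[m]))
d=np.radians
for n,p,R in [('cov',[.53,.30,.28],Rt(0,0)),('case',[.49,.03,.28],Rt(0,0)),('drv',[.47,-.325,.20],Rt(0,d(55))),('drvg',[.55,-.325,.155],Rt(0,d(55))),('up',[.63,-.325,.26],Rt(0,d(55))),('upo',[.6,-.2,.28],Rt(0,0)),('pl',[.575,.03,.01],Rt(0,0))]:
    q=solve_ik(p,R);print(n,None if q is None else np.round(q,2))
E
python3 b.py
```

```text
[[-0.96, 0.27, 0.0], [0.27, 0.96, 0.0], [0.0, 0.0, -1.0]] 0.08541932384715333
scene case [497.97  26.6  263.69 117.49   2.73] 758
cover [550.88 319.75 269.75 128.49   6.26] 1123
red 1281 [ 0.56494681 -0.58026553  0.12060723] [-0.09347005  0.9870908   0.13005804] [ 0.50773086 -0.74277769  0.08001046] [ 0.64101217 -0.31262567  0.20135141]
foot [ 496.35 -344.68  156.2   114.98    3.13]
side case [498.29  30.02 262.03 118.55   2.9 ] 657
cover [541.62 306.83 239.32 101.57   4.14] 955
red 1554 [ 0.64784133 -0.5433098   0.32579062] [ 0.47432097 -0.13095177  0.87055801] [ 0.50928925 -0.79123822  0.08002318] [ 0.84425877 -0.30566565  0.75509546]
foot [ 499.24 -341.39  160.5   116.03    0.65]
cov [ 0.52  0.46  0.43  1.54  0.   -2.63]
case [ 0.06  0.19  0.06  1.44  0.   -3.08]
drv [-0.99 -0.04 -0.84  0.1   0.76  2.42]
drvg [-0.84  0.13 -0.84 -0.17  0.66  2.57]
up [-0.72  0.09 -0.58  0.08  0.57  2.68]
upo [-0.32  0.52  0.52  1.58  0.    2.82]
pl [ 0.05  0.5  -0.2   0.87  0.   -3.09]
```

```bash
cat >> h.py <<'E'
F=np.diag([-1.,-1,1])
def Rf(yaw,tilt): return Rt(yaw,tilt)@F
def shot(n):
    o=get_obs();im,d=read_camera('wrist');W=cloud('wrist',d,o);cv2.imwrite(f'pics/{n}.png',im[:,:,::-1]);np.savez(f'{n}.npz',im=im,d=d,W=W,p=o['ee_pos'],R=o['ee_rot']);return im,d,W
E
cat > c.py <<'E'
from h import *
d=np.radians
for n,p,R in [('drv',[.45,-.325,.22],Rf(0,d(55))),('drvg',[.55,-.325,.155],Rf(0,d(55))),('up',[.63,-.325,.26],Rf(0,d(55))),('pl',[.575,.03,.01],Rf(0,0))]:
    q=solve_ik(p,R);print(n,None if q is None else np.round(q,2))
for n,p in [('cover',[.56,.305,.28]),('case',[.52,.03,.28])]:
    move_ptp(p,Rf(0,0));hold(.15);im,dd,W=shot('w_'+n)
    for r in trace('wrist',n)[:2]:
        m=r['mask'];np.save(f'mw_{n}.npy',m) if r['conf']>.4 else 0
        P=W[m];P=P[~np.isnan(P[:,0])];print(n,r['conf'],np.round(r['position']),m.sum(),np.round(np.percentile(P,[2,50,98],axis=0),3).tolist())
print(get_obs()['clock'])
E
python3 c.py; python3 -c "
import cv2,numpy as np
cv2.imwrite('pics/v2.png',np.hstack([cv2.resize(cv2.imread(f'pics/w_{n}.png'),(400,300)) for n in ('cover','case')]))"
```

```text
drv [-1.04 -0.09 -0.82  0.21  0.78 -0.77]
drvg [-0.84  0.13 -0.84 -0.17  0.66 -0.57]
up [-0.72  0.09 -0.58  0.08  0.57 -0.47]
pl [ 0.05  0.5  -0.2   0.87  0.    0.05]
cover 0.64 [140. 282.] 15977 [[0.424, 0.259, 0.003], [0.525, 0.306, 0.005], [0.654, 0.354, 0.025]]
cover 0.52 [132.  46.] 21163 [[0.389, -0.013, 0.005], [0.513, 0.036, 0.012], [0.621, 0.089, 0.044]]
case 0.77 [136. 284.] 24588 [[0.373, -0.025, 0.005], [0.481, 0.029, 0.013], [0.621, 0.083, 0.052]]
4.1667
```

View pics/v2.png

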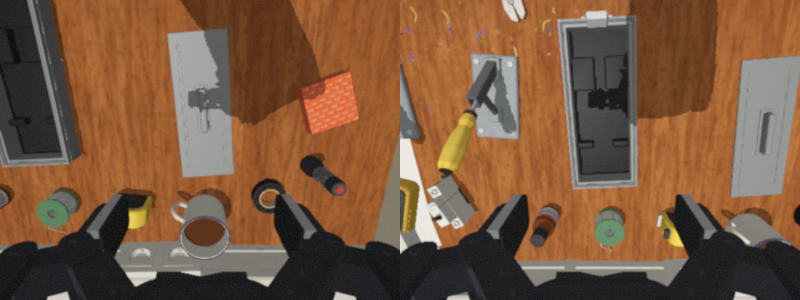

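```bash
cat >> h.py <<'E'
def toplane(n,zp,uv):
    "pixels (u,v) of saved wrist shot to plane z=zp"
    f=np.load(n+'.npz');p=camera_params('wrist')
    K=np.array(p['mtx']);D=np.array([p['k1'],0,0,0,0.])
    s=cv2.undistortPoints(np.array(uv,float).reshape(-1,1,2),K,D).reshape(-1,2)
    T=np.array(p['T_tool_cam']);R=f['R']@T[:3,:3];t=f['R']@T[:3,3]+f['p']
    r=np.c_[s[:,0],-s[:,1],-np.ones(len(s))]@R.T
    return t+r*((zp-t[2])/r[:,2])[:,None]
E
python3 - <<'E'
from h import *
m=np.load('mw_cover.npy').astype(np.uint8)
# mw_cover overwritten by 2nd if conf>.4 -> use colour+region instead
f=np.load('w_cover.npz');W=f['W'];im=f['im'].astype(int)
x,y,h=W[...,0],W[...,1],W[...,2]
sat=im.max(2)-im.min(2)
m=((x>.38)&(x<.7)&(y>.22)&(y<.40)&(h<.012)&(h>-.01)&(sat<25)).astype(np.uint8)
m=cv2.morphologyEx(m,cv2.MORPH_OPEN,np.ones((3,3)))
v,u=np.nonzero(m);print(m.sum())
P=toplane('w_cover',.005,np.c_[u,v]);print('cover rect',rect(P))
mb=(x>.45)&(x<.62)&(y>.27)&(y<.34)&(h>.017);print('bar',rect(W[mb]),mb.sum(),np.median(h[mb]),'plate z',np.median(h[m>0]))
for n in ['w_cover','w_case']:
  f=np.load(n+'.npz');W=f['W'];x,y,h=W[...,0],W[...,1],W[...,2]
  mr=(x>.35)&(x<.64)&(y>-.05)&(y<.12)&(h>.040)&(h<.048)
  v,u=np.nonzero(mr);P=toplane(n,.044,np.c_[u,v]);print('rim',rect(P),mr.sum(),np.median(h[mr]))
  # sides away from catch: long edges fit
  for lo,hi in [(.40,.60)]:
    xs=np.arange(lo,hi,.01);A=[];B=[]
    for a in xs:
        q=P[(abs(P[:,0]-a)<.005)][:,1]
        if len(q)>5: A.append((a,q.min()));B.append((a,q.max()))
    A=np.array(A);B=np.array(B);print(np.polyfit(A[:,0]-.5,A[:,1],1),np.polyfit(B[:,0]-.5,B[:,1],1), P[:,0].max())
  mc=(x>.34)&(x<.42)&(y>-.05)&(y<.12)&(h>.050);print('catch',np.median(W[mc],0) if mc.any() else 0)
E
```

```text
15044
cover rect [561.49 308.77 281.75  92.26   4.39]
bar [541.58 306.75  55.74  54.54  47.98] 14440 0.36203987658278175 plate z 0.005190462827793202
rim [509.53  32.59 234.02 110.36   2.56] 2183 0.04314595392399467
[-0.30527235  0.06267069] [0.05147298 0.08636845] 0.6279806768459353
catch 0
rim [497.06  29.21 259.39 107.75   2.87] 4041 0.04333851137945577
[ 0.05117599 -0.02449428] [0.05087797 0.08299483] 0.6282525858371434
catch [0.37448446 0.02339174 0.05927746]
```

Run:
```python
from h import *
f=np.load('w_cover.npz');W=f['W'];im=f['im'].astype(int)
x,y,h=W[...,0],W[...,1],W[...,2]
sat=im.max(2)-im.min(2)
m=((x>.38)&(x<.7)&(y>.22)&(y<.40)&(h<.035)&(h>-.01)&(sat<30)).astype(np.uint8)
m=cv2.morphologyEx(m,cv2.MORPH_OPEN,np.ones((7,7)))
n,l,st,c=cv2.connectedComponentsWithStats(m);k=1+np.argmax(st[1:,4]);m=(l==k)
v,u=np.nonzero(m&(h<.012));print(m.sum(),st[k])
P=toplane('w_cover',.005,np.c_[u,v]);print('cover rect',rect(P))
mb=m&(h>.018)&(x>.48)&(x<.6)&(h<.03);print('bar',rect(W[mb]),mb.sum(),np.median(h[mb]))
v,u=np.nonzero(mb);print(rect(toplane('w_cover',.025,np.c_[u,v])))
# case rim inner/outer per cross-section
f=np.load('w_case.npz');W=f['W'];x,y,h=W[...,0],W[...,1],W[...,2]
mr=(x>.35)&(x<.64)&(y>-.05)&(y<.12)&(h>.040)&(h<.048)
v,u=np.nonzero(mr);P=toplane('w_case',.044,np.c_[u,v])[:,:2]
a=np.radians(2.9);L=(P-[.4985,.0293])@np.array([[np.cos(a),-np.sin(a)],[np.sin(a),np.cos(a)]])
print(np.percentile(L[:,0],[.1,1,99,99.9]),np.percentile(L[:,1],[.1,1,99,99.9]))
```

```text
15660 [  235    40    92   208 15660]
cover rect [540.57 307.45 240.09  92.63   4.53]
bar [541.07 307.1   69.95  11.95   4.59] 634 0.02472347960288357
[540.56 307.06  69.54  11.87   4.54]
[-0.12783565 -0.12745867  0.12767007  0.12821769] [-0.05388347 -0.05367715  0.05367792  0.05382827]
```

```bash
cat > d.py <<'E'
from h import *
d=np.radians
move_ptp([.40,-.15,.32],Rf(0,d(35)))
move_ptp([.42,-.325,.25],Rf(0,d(55)));hold(.15)
im,dd,W=shot('w_drv')
cv2.imwrite('pics/v3.png',im[:,:,::-1])
r_,g,b=[im[...,i].astype(int) for i in range(3)]
x,y,h=W[...,0],W[...,1],W[...,2]
m=(r_>90)&(g<.5*r_)&(b<.5*r_)&(h>.08)&(h<.21)&(y<-.26)&(y>-.4)&(x>.44)&(x<.65)
P=W[m];c=P.mean(0);u=np.linalg.svd(P-c)[2][0];u=u*np.sign(u[2]);print('red',m.sum(),c,u,np.degrees(np.arctan2(np.hypot(*u[:2]),u[2])),np.degrees(np.arctan2(u[1],u[0])))
t=(P-c)@u
for a in np.arange(-.05,.06,.01):
    q=P[abs(t-a)<.004]
    if len(q)>10: print(round(a,3),len(q),np.round(q.min(0),4),np.round(q.max(0),4),np.round(np.median(q,0),4))
print(get_obs()['clock'])
E
python3 d.py
```

```text
red 2800 [ 0.53590544 -0.31921803  0.1537144 ] [0.60542727 0.03299197 0.79521654] 37.32428639460691 3.1191735964151768
-0.04 255 [ 0.5074 -0.3312  0.1157] [ 0.5196 -0.3093  0.127 ] [ 0.5113 -0.3205  0.1217]
-0.03 195 [ 0.5129 -0.3304  0.1237] [ 0.5252 -0.3111  0.133 ] [ 0.5183 -0.3204  0.1294]
-0.02 225 [ 0.5204 -0.3287  0.1313] [ 0.5321 -0.3089  0.1421] [ 0.5242 -0.3194  0.1374]
-0.01 260 [ 0.5256 -0.3305  0.1398] [ 0.5369 -0.307   0.1512] [ 0.5292 -0.3194  0.1461]
0.0 266 [ 0.5299 -0.3314  0.147 ] [ 0.5428 -0.3069  0.1587] [ 0.535  -0.3193  0.1543]
0.01 280 [ 0.5364 -0.3323  0.1546] [ 0.5499 -0.3057  0.1673] [ 0.5409 -0.3193  0.1622]
0.02 259 [ 0.5431 -0.3324  0.1622] [ 0.5562 -0.3055  0.1753] [ 0.547  -0.3183  0.1701]
0.03 233 [ 0.5488 -0.3315  0.1706] [ 0.5624 -0.3051  0.1823] [ 0.5534 -0.3181  0.1777]
0.04 198 [ 0.5562 -0.3307  0.1776] [ 0.5685 -0.3049  0.1891] [ 0.5603 -0.318   0.1848]
0.05 33 [ 0.5652 -0.3261  0.1858] [ 0.5703 -0.3085  0.1907] [ 0.5672 -0.3179  0.1897]
6.25
```

View pics/v3.png

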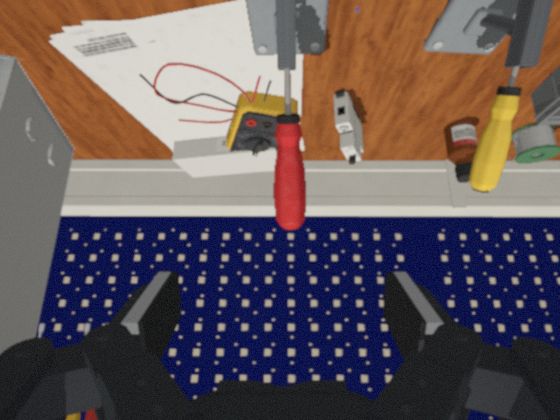

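```bash
cat > e.py <<'E'
from h import *
d=np.radians
yaw=d(3);R=Rf(yaw,d(54));z=R[:,2]
top=np.array([.553,-.3181,.1772]);T=top+.0245*z
move_l(T-.08*z,R)
move_l(T,R,vel=.1);print(np.round(get_obs()['contact_force'],1))
set_gripper(0.0)
o=get_obs();print('grip',o['finger_gap'],o['grasp_force'],np.round(o['contact_force'],1),np.round(o['torque'],2),o['ee_pos'])
u=np.array([np.sin(d(35))*np.cos(yaw),np.sin(d(35))*np.sin(yaw),np.cos(d(35))])
for s in [.02,.06,.12]:
    move_l(T+u*s,R,vel=.08);o=get_obs();print(s,o['finger_gap'],o['grasp_force'],np.round(o['contact_force'],1))
im,_,W=shot('w_out');s,_=read_camera('scene')
cv2.imwrite('pics/v4.png',np.hstack([cv2.resize(im[:,:,::-1],(400,300)),cv2.resize(s[100:310,220:500,::-1],(400,300))]))
print(get_obs()['clock'])
E
python3 e.py
```

```text
[ 0.2 -0.5  1. ]
grip 0.0200826442693723 63.34100604057312 [-1.1  0.6  1.5] [0.08 0.72 0.02] [ 0.57279614 -0.31707994  0.16285608]
0.02 0.019687973397806143 63.16662669181824 [-0.2  0.1 -0.1]
0.06 0.019549870394513245 63.165442943573 [-1.2  0.3 -0.3]
0.12 0.020398874933437897 63.16502094268799 [-1.   0.2 -0.7]
10.6583
```

View pics/v4.png

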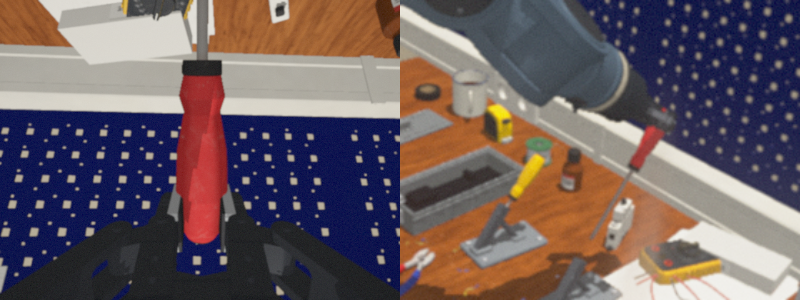

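```bash
cat > g.py <<'E'
from h import *
import sys
f=np.load(sys.argv[1]+'.npz');W=f['W'];im=f['im'].astype(int)
Q=(W-f['p'])@f['R']   # tool coords
x,y,z=Q[...,0],Q[...,1],Q[...,2]
r,g,b=im[...,0],im[...,1],im[...,2]
red=(r>80)&(g<.5*r)&(b<.5*r)&(abs(y)<.02)&(z>-.05)&(z<.03)&(x<.15)
P=Q[red];print('red',red.sum(),'x',np.percentile(P[:,0],[.3,1,50,99,99.7]))
for a in np.arange(-.03,.09,.01):
    q=P[abs(P[:,0]-a)<.004]
    if len(q)>8: print('h',round(a,3),np.round(np.percentile(q[:,1],[2,98]),4),'zmin',np.round(np.percentile(q[:,2],[5,50]),4))
for a in np.arange(.075,.25,.01):
    m=(abs(x-a)<.005)&(abs(y)<.02)&(abs(z)<.05);q=Q[m]
    if len(q)>5: print('s',round(a,3),len(q),np.round(np.median(q,0),4))
E
python3 g.py w_out
```

```text
red 13619 x [-0.0176376  -0.01496689  0.03494318  0.0740914   0.07471224]
h -0.02 [-0.0089  0.0073] zmin [-0.022  -0.0206]
h -0.01 [-0.0112  0.0082] zmin [-0.0251 -0.0239]
h 0.0 [-0.0108  0.0083] zmin [-0.0263 -0.0251]
h 0.01 [-0.0135  0.0111] zmin [-0.0273 -0.0262]
h 0.02 [-0.0146  0.0122] zmin [-0.0275 -0.026 ]
h 0.03 [-0.0138  0.0118] zmin [-0.0275 -0.0262]
h 0.04 [-0.0129  0.0108] zmin [-0.0273 -0.0256]
h 0.05 [-0.0111  0.009 ] zmin [-0.0262 -0.0245]
h 0.06 [-0.0101  0.008 ] zmin [-0.0272 -0.0251]
h 0.07 [-0.0105  0.0084] zmin [-0.0276 -0.026 ]
s 0.075 1836 [ 0.075  -0.0013 -0.0259]
s 0.085 716 [ 0.0832 -0.0012 -0.021 ]
s 0.095 567 [ 0.0952 -0.0009 -0.0209]
s 0.105 376 [ 0.103  -0.0009 -0.0214]
```

```bash
cat > i.py <<'E'
from h import *
d=np.radians
o=get_obs();p=np.array(o['ee_pos'])
move_l(p+[-.03,0,.06],None,vel=.12)
for pp,ti in [([.59,-.30,.32],20),([.575,-.2,.33],0),([.575,.03,.24],0)]:
    print(np.round(solve_ik(pp,Rf(d(2.9),d(ti))),2)); move_ptp(pp,Rf(d(2.9),d(ti)))
hold(.2);o=get_obs();p=np.array(o['ee_pos']);R=np.array(o['ee_rot']);print(o['clock'],p,o['finger_gap'])
ims=[]
for c in ['scene','side','wrist']:
    im,dd=read_camera(c);W=cloud(c,dd,o);np.savez(f'{c}1.npz',im=im,d=dd,W=W,p=p,R=R);ims.append(im)
    Q=(W-p)@R;x,y,z=Q[...,0],Q[...,1],Q[...,2]
    for a in np.arange(-.02,.22,.02):
        m=(abs(x-a)<.006)&(abs(y)<.025)&(abs(z)<.04);q=Q[m]
        if len(q)>3: print(c,round(a,3),len(q),np.round(np.median(q,0),4),np.round(q.min(0),4),np.round(q.max(0),4))
cv2.imwrite('pics/v5.png',np.hstack([cv2.resize(ims[0][120:330,150:430,::-1],(400,300)),cv2.resize(ims[1][120:330,150:430,::-1],(400,300))]))
E
python3 i.py
```

```text
[-0.56  0.28  0.21  1.22  0.2  -0.59]
[-0.33  0.48  0.6   1.69  0.   -0.39]
[0.05 0.37 0.2  1.4  0.   0.  ]
14.1667 [0.57544742 0.02876288 0.24033503] 0.019615672677916345
scene 0.0 66 [ 0.     -0.0178 -0.0249] [-0.006  -0.025  -0.0396] [0.0059 0.0132 0.0022]
scene 0.02 46 [ 0.0204 -0.0114 -0.0186] [ 0.0141 -0.0175 -0.0266] [0.0259 0.0032 0.0007]
scene 0.04 45 [ 0.0413 -0.009  -0.0183] [ 0.0341 -0.0159 -0.0265] [ 0.046   0.0049 -0.0008]
scene 0.06 31 [ 0.0607 -0.0089 -0.0201] [ 0.054  -0.0122 -0.0249] [ 0.0658  0.0016 -0.0054]
scene 0.08 44 [ 0.0793 -0.0059 -0.017 ] [ 0.0741 -0.0119 -0.0264] [ 0.0849  0.0074 -0.0073]
scene 0.1 10 [ 0.1015 -0.0037 -0.0184] [ 0.0949 -0.006  -0.0206] [ 0.1043 -0.0019 -0.0149]
scene 0.12 11 [ 0.1172 -0.0031 -0.0192] [ 0.1142 -0.0054 -0.0215] [ 1.258e-01  1.000e-04 -1.490e-02]
scene 0.14 9 [ 0.1404 -0.002  -0.0211] [ 0.1362 -0.0056 -0.0231] [ 0.1454  0.0005 -0.0161]
scene 0.16 9 [ 0.1602 -0.0015 -0.0223] [ 0.1546 -0.0038 -0.0244] [ 0.1655  0.0018 -0.0175]
scene 0.18 12 [ 0.1791 -0.0029 -0.0236] [ 0.1741 -0.0059 -0.0254] [ 0.1854  0.0007 -0.0192]
scene 0.2
[... 1117 characters left out ...]
.1952 -0.0005 -0.0299] [ 0.199   0.0031 -0.0217]
wrist -0.02 189 [-0.0164 -0.0016 -0.0204] [-0.0206 -0.011  -0.0226] [-0.014   0.0086 -0.0137]
wrist 0.0 1742 [ 0.0001 -0.0016 -0.0248] [-0.006 -0.013 -0.04 ] [ 0.006   0.0103 -0.0195]
wrist 0.02 2091 [ 0.02   -0.0012 -0.0253] [ 0.014  -0.0159 -0.0279] [ 0.026   0.013  -0.0117]
wrist 0.04 2234 [ 0.0398 -0.0012 -0.0249] [ 0.034  -0.0148 -0.0279] [ 0.046   0.012  -0.0133]
wrist 0.06 1948 [ 0.0605 -0.0012 -0.0242] [ 0.054  -0.0126 -0.0281] [ 0.066   0.0102 -0.0149]
wrist 0.08 1648 [ 0.0785 -0.0012 -0.0247] [ 0.074  -0.0108 -0.0286] [ 0.086   0.0083 -0.0162]
wrist 0.1 725 [ 0.1002 -0.0009 -0.0205] [ 0.094  -0.0035 -0.0232] [ 0.106   0.0017 -0.0172]
```

View pics/v5.png

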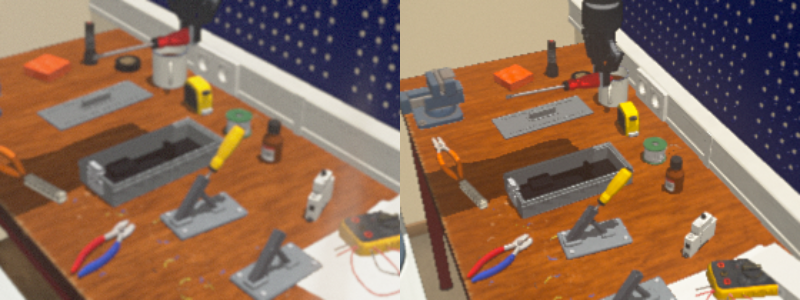

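```bash
cat >> h.py <<'E'
CY=np.radians(2.9);CC=np.array([.4985,.0299]);CX=np.array([np.cos(CY),np.sin(CY)]);CYv=np.array([-np.sin(CY),np.cos(CY)])
def case(x,y,z): return np.r_[CC+x*CX+y*CYv,z]
E
cat > j.py <<'E'
from h import *
R=Rf(CY,np.radians(3))
f=lambda: np.round(get_obs()['contact_force'],1)
move_ptp(case(.087,0,.12),R);hold(.2);f0=f();print(f0)
move_l(case(.087,0,.03),R,vel=.1);print(f())
z=.018
move_l(case(.087,0,z),R,vel=.04)
while z>.0065:
    z-=.0015;move_l(case(.087,0,z),R,vel=.02);a=f();print(round(z,4),a,np.round(get_obs()['torque'],2))
    if a[2]-f0[2]>4: break
set_gripper(.04);hold(.2);print(f(),get_obs()['ee_pos'],get_obs()['clock'])
move_l(case(.087,0,.07),R,vel=.1)
move_ptp(case(.02,0,.26),Rf(CY,0));hold(.2)
im,_,W=shot('w_packed');cv2.imwrite('pics/v6.png',im[:,:,::-1])
print(get_obs()['clock'])
E
python3 j.py
```

```text
[-0.3  0.4 -0.5]
[-0.2 -0.2 -0.6]
0.0165 [-0.  -0.2 -0.6] [0.01 0.02 0.04]
0.015 [ 0.1  0.  -0.1] [-0.05  0.12 -0.02]
0.0135 [ 0.1  1.  -0.7] [-0.06  0.01 -0.02]
0.012 [ 0.8  0.6 -1.1] [-0.01  0.01  0.03]
0.0105 [ 0.8  0.9 -1.4] [-0.03  0.06  0.06]
0.009 [ 0.1 -0.3 -0.9] [ 0.    0.02 -0.01]
0.0075 [-0.2  0.2 -1.3] [0.01 0.1  0.03]
0.006 [-4.   0.1  9.4] [-0.06  0.72 -0.03]
[-0.1 -0.6 -0.2] [0.58535984 0.03431802 0.00592324] 19.1
20.9583
```

View pics/v6.png

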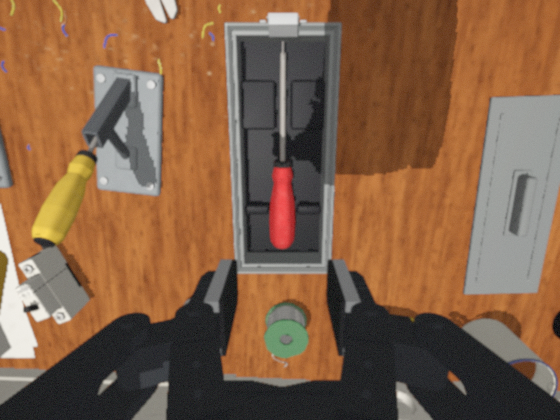

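```bash
cat > k.py <<'E'
from h import *
def meas(n):
    f=np.load(n+'.npz');W=f['W'];im=f['im'].astype(int);x,y,h=W[...,0],W[...,1],W[...,2]
    sat=im.max(2)-im.min(2)
    m=((x>.38)&(x<.7)&(y>.22)&(y<.40)&(h<.035)&(h>-.01)&(sat<30)).astype(np.uint8)
    m=cv2.morphologyEx(m,cv2.MORPH_OPEN,np.ones((7,7)))
    _,l,st,c=cv2.connectedComponentsWithStats(m);m=l==1+np.argmax(st[1:,4])
    v,u=np.nonzero(m&(h<.012));a=rect(toplane(n,.005,np.c_[u,v]))
    mb=m&(h>.018)&(x>.48)&(x<.6)&(h<.03);v,u=np.nonzero(mb);return a,rect(toplane(n,.025,np.c_[u,v]))
def rim(n):
    f=np.load(n+'.npz');W=f['W'];x,y,h=W[...,0],W[...,1],W[...,2]
    mr=(x>.35)&(x<.64)&(y>-.05)&(y<.12)&(h>.040)&(h<.048);v,u=np.nonzero(mr);return rect(toplane(n,.044,np.c_[u,v]))
if __name__=='__main__':
    print('rim',rim('w_packed'))
    f=np.load('w_packed.npz');W=f['W'];im=f['im'].astype(int);r,g,b=im[...,0],im[...,1],im[...,2]
    m=(r>90)&(g<.5*r)&(b<.5*r)&(W[...,1]>-.03)&(W[...,1]<.09)&(W[...,0]>.45)&(W[...,0]<.63)
    L=W[m][:,:2]-CC;X=L@CX;Y=L@CYv;print('handle x',np.percentile(X,[.5,99.5]),'y',np.median(Y),'ztop',np.percentile(W[m][:,2],[50,98]))
    L=W[...,:2]-CC;X=L@CX;Y=L@CYv
    for a in [-.1,-.02]:
        s=(abs(X-a)<.008)&(abs(Y)<.012)&(sat:=im.sum(2)>200);print('shank',a,s.sum(),np.median(Y[s]),np.median(W[s][:,2]))
    yaw=np.radians(4.55);R=Rf(yaw,0);c=np.array([.5407,.3078])
    move_ptp(np.r_[c,.12],R);move_l(np.r_[c,.0085],R,vel=.12);set_gripper(0);hold(.1)
    o=get_obs();print('grip',o['finger_gap'],o['ee_pos'],np.round(o['contact_force'],1))
    set_gripper(.04);move_l(np.r_[c,.06],R);move_ptp([.56,.305,.28],Rf(0,0));hold(.2);shot('w_cover2');print(meas('w_cover2'),get_obs()['clock'])
E
python3 k.py
```

```text
rim [497.02  29.17 258.68 107.74   2.89]
handle x [0.00985827 0.10502788] y -0.0010152845191733412 ztop [0.02788394 0.0321173 ]
shank -0.1 340 -0.0009568227642248698 0.006725171026828319
shank -0.02 137 0.00010201531444840723 0.019247054710684275
grip 0.010453706538942117 [0.54117703 0.30804992 0.00932553] [-0.6 -1.   6.5]
(array([540.65, 306.73, 240.17,  92.57,   4.44]), array([540.49, 306.49,  68.7 ,  11.87,   4.57])) 25.7083
```

```bash
sed -i 's/CC=np.array(\[.4985,.0299\])/CC=np.array([.4986,.0307])/' h.py
cat > l.py <<'E'
from h import *
d=np.radians
f=lambda: np.round(get_obs()['contact_force'],1)
yaw=d(4.55);R=Rf(yaw,0);c=np.array([.5407,.3080]);ZT=.0105
move_ptp(np.r_[c,.10],R);move_l(np.r_[c,ZT],R,vel=.12);set_gripper(0);hold(.1)
o=get_obs();print('grip',o['finger_gap'],o['ee_pos'],f())
move_l(np.r_[c,.15],R,vel=.12);print(f(),get_obs()['finger_gap'])
th=d(4);Rp=Rf(CY,-th);n=-Rp[:,2]
def P(dz,xo=.0003): return case(xo,0,.039+.1205*np.sin(th)+dz)+n*ZT
move_ptp(P(.08),Rp);hold(.2);f0=f();print('above',f0,get_obs()['clock'])
s,_=read_camera('side');w,_,_=shot('w_above');cv2.imwrite('pics/v7.png',np.hstack([cv2.resize(s[150:300,170:370,::-1],(400,300)),cv2.resize(w[:,:,::-1],(400,300))]))
move_l(P(.012),Rp,vel=.1);print(f())
dz=.008
while dz>-.004:
    move_l(P(dz),Rp,vel=.03);a=f();print(round(dz,4),a,np.round(get_obs()['torque'],2))
    if a[2]-f0[2]>4 or np.abs(a-f0)[:2].max()>8: break
    dz-=.002
print(get_obs()['clock'],get_obs()['ee_pos'],P(0))
E
python3 l.py
```

```text
grip 0.010659531078630161 [0.54124637 0.30827355 0.01147008] [-1.   0.1  6.6]
[-0.  -0.1 -2.2] 0.010002991773384741
above [-0.2  1.1 -1.5] 30.4167
[ 0.  -0.1 -2. ]
0.008 [-0.1 -0.  -1.2] [ 0.01 -0.11  0.04]
0.006 [-0.3 -0.9 -1.7] [ 0.   -0.2   0.01]
0.004 [-0.4 -0.  -1.4] [ 0.02 -0.09  0.02]
0.002 [-0.5  0.1 -1.4] [ 0.03 -0.1  -0.  ]
0.0 [ 0.2 -0.1  0.7] [-0.01 -0.41  0.02]
-0.002 [1.8 0.7 4.1] [ 0.02 -0.84 -0.03]
32.8833 [0.50044081 0.0308007  0.05633785] [0.49963112 0.03075223 0.05788008]
```

View pics/v7.png

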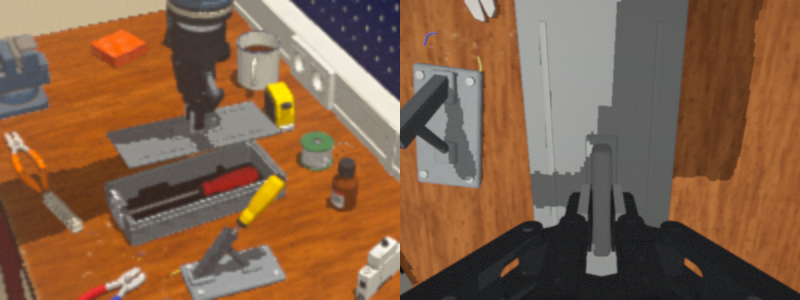

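```bash
cat > m.py <<'E'
from h import *
d=np.radians
th=d(4);Rp=Rf(CY,-th);n=-Rp[:,2]
p=np.array(get_obs()['ee_pos'])
set_gripper(.03);hold(.2)
move_l(p+.05*n,Rp,vel=.1)
move_ptp(case(.04,0,.26),Rf(CY,0));hold(.2)
im,_,W=shot('w_set');cv2.imwrite('pics/v8.png',im[:,:,::-1]);L=W[...,:2]-CC;X=L@CX;Y=L@CYv
for x in [-.10,-.06,.06,.1,.115]:
    print(x,[np.round(np.median(W[(abs(X-x)<.006)&(abs(Y-y)<.005)][:,2]),4) for y in (-.035,-.015,.015,.035)])
m=(W[...,2]>.046)&(abs(X)<.125)&(abs(Y)<.06)&(X>-.11)
print(np.percentile(Y[m],[.5,99.5]),get_obs()['clock'])
E
python3 m.py
```

```text
-0.1 [np.float64(0.0556), np.float64(0.0555), np.float64(0.0553), np.float64(0.0555)]
-0.06 [np.float64(0.054), np.float64(0.0534), np.float64(0.0536), np.float64(0.0537)]
0.06 [np.float64(0.0476), np.float64(0.0473), np.float64(0.0474), np.float64(0.0477)]
0.1 [np.float64(0.0453), np.float64(0.0452), np.float64(0.0452), np.float64(0.0453)]
0.115 [np.float64(0.0444), np.float64(0.0445), np.float64(0.0444), np.float64(0.0446)]
[-0.05799517  0.05602304] 34.9917
```

View pics/v8.png

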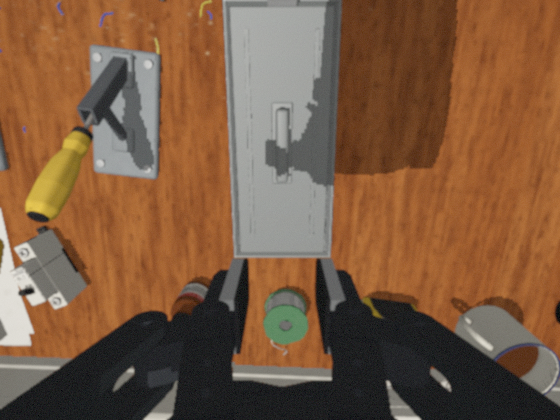

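```bash
cat > n.py <<'E'
from h import *
R=Rf(CY,0);x=-.085
set_gripper(0)
move_ptp(case(x,0,.10),R);hold(.1);f0=np.array(get_obs()['contact_force']);print(f0)
move_l(case(x,0,.064),R,vel=.1)
z=.062
while z>.036:
    move_l(case(x,0,z),R,vel=.02);o=get_obs();F=np.array(o['contact_force'])-f0;print(round(z,4),np.round(o['ee_pos'][2],4),np.round(F,1))
    if F[2]>30: break
    z-=.0015
hold(.2);print(get_obs()['contact_force'])
move_l(case(x,0,.11),R,vel=.1)
move_ptp(case(.04,0,.26),R);hold(.2)
im,_,W=shot('w_fin');cv2.imwrite('pics/v9.png',im[:,:,::-1]);L=W[...,:2]-CC;X=L@CX;Y=L@CYv
for x in [-.10,-.06,.06,.1,.115]:
    print(x,[np.round(np.median(W[(abs(X-x)<.006)&(abs(Y-y)<.005)][:,2]),4) for y in (-.035,-.015,.015,.035)])
print(get_obs()['clock'])
E
python3 n.py
```

```text
[-0.07358769 -0.4034171   0.55627631]
0.062 0.0624 [ 0.3  0.6 -0.3]
0.0605 0.0605 [ 0.2  1.3 -0.4]
0.059 0.0589 [ 1.1  0.2 -0.6]
0.0575 0.0574 [-0.2  0.1 -0.5]
0.056 0.0559 [ 0.1 -0.2 -0.3]
0.0545 0.0545 [0.7 0.4 1.4]
0.053 0.0531 [-0.2 -0.3  2.3]
0.0515 0.0515 [-0.6  0.8  3.5]
0.05 0.0498 [ 0.1  0.6 -0.8]
0.0485 0.0484 [-0.1  0.5 -0.2]
0.047 0.0469 [ 0.   0.4 -0.5]
0.0455 0.0454 [-0.3  0.1 -1.5]
0.044 0.044 [ 0.1 -0.3  2.8]
0.0425 0.0438 [-13.5  -0.4  41. ]
[-14.21561226  -0.74792535  40.70753721]
-0.1 [np.float64(0.0442), np.float64(0.0439), np.float64(0.0438), np.float64(0.0441)]
-0.06 [np.float64(0.0443), np.float64(0.0441), np.float64(0.044), np.float64(0.0444)]
0.06 [np.float64(0.0446), np.float64(0.0441), np.float64(0.0439), np.float64(0.0444)]
0.1 [np.float64(0.0442), np.float64(0.0441), np.float64(0.0442), np.float64(0.0442)]
0.115 [np.float64(0.044), np.float64(0.044), np.float64(0.044), np.float64(0.044)]
42.4
```

Run:
```python
from h import *
move_ptp(np.r_[case(.02,0,.26)[:2]-[0,.0008],.26],Rf(CY,0));hold(.2)
im,_,W=shot('w_fin2')
b=cv2.imread('pics/w_packed.png')[5:75,220:350];a=im[5:75,220:350,::-1]
cv2.imwrite('pics/v10.png',cv2.resize(np.hstack([b,a]),None,fx=3,fy=3))
for n in ['w_packed','w_fin2']:
    W=np.load(n+'.npz')['W'];L=W[...,:2]-CC;X=L@CX;Y=L@CYv
    m=(W[...,2]>.054)&(abs(Y)<.02)&(X<-.1)&(X>-.15);print(n,m.sum(),np.percentile(X[m],[2,50,98]))
```

```text
w_packed 491 [-0.1315173  -0.12537979 -0.1200341 ]
w_fin2 492 [-0.13147973 -0.12521103 -0.11980528]
```

View pics/v10.png

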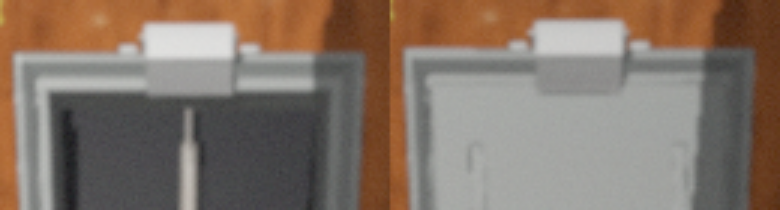

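The catch is back at its rest position, with its nose over the edge of the flush cover. I'm handing the job in.

```bash
python3 -c "
from bench import *
print(close_job(),get_obs()['clock'])"
```

```text
the job is handed in; nothing more can be done
the job is handed in; nothing more can be done
```

The longer screwdriver is packed in the case, the cover measures flush and level, the catch is back at its rest position over the cover's edge, and the job is handed in; no verdict came back.

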